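# Clip the cook's thermometer onto the preserving pan

### The arm

A 6-joint arm with a two-finger parallel gripper is mounted at the origin on a cart in front of the work surface, level with it; the furniture and walls round the work are solid. World frame = base frame: x ahead of the robot, y to its left, z up, the work surface at z = 0. Lengths are in m, angles in degrees, forces in N, time in s.
With the tool pointing down it reaches from about 0.3 to 0.75 m from the base axis. Payload 8.5 kg.
Tool frame: the origin (TCP) lies on the centre line of the jaws, within the pads' length; the fingertips stand 25 mm ahead of it and the grasp point (between the pads) lies 6 mm ahead of it; z points along the fingers, x is the direction in which the jaws open and shut, and the axes are right-handed (so a half turn about z gives the same grasp; the last joint's range is limited). The gripper opens to 88 mm and grips with 3 to 60 N. Pads are 18 mm wide; open, the fingers measure 123 mm over their backs; the gripper's body (75 mm by 187 mm) begins 45 mm behind the grasp point.
Start: joints at [-80.059, 21.807, 74.336, -0, 83.858, -12.336], TCP at [0.208, -0.509, 0.23] pointing down, gripper open.
Joint ranges: [-178.18, 178.18], [-50.72, 133.34], [12.68, 142.11], [-81.47, 261.47], [9.98, 163.14], [-165.26, 165.26]. Speed limits (degrees/s): [136.94, 136.94, 180, 180, 180, 180].

### API

Orientations are given as a 3x3 rotation matrix whose columns are the frame's x, y, z axes.
In Python, from rig import r gives the robot as it stands.
- The arm moves only by the tool apply_moves, never from a script. Its argument "motion" is text: rows parted by semicolons, each of 7 numbers parted by spaces: the shift along the tool's x, y, z in mm, then the turn, a rotation vector about the tool's x, y, z in rad, then the closure, from -1 (fully open) to 1 (shut). In form: tx ty tz ax ay az gripper; .... A call has 1 to 8 rows; each row shifts and turns the commanded pose from where the row before left it, along the tool's axes as they then stand; what a row does not reach is not made up. A row lasts 1/12 s, in which the tool goes at most 41.7 mm and 7.16 degrees, less where a joint would pass 70% of its speed; a pose out of reach is approached as far as the arm can. A call with a gripper value outside its range is refused whole. The fingers move at their own pace and stop on an object; "force" is the grip in N (left out, the last holds). Time passes only in rows, so rows that do not move let the fingers close. It gives the time, the measured TCP pose, the force and the opening at its end, in the units of the state.
- r.sense(): the state, without advancing time (a new reading comes with each control period).
- r.snapshot(name): name is "scene" or "top" or "wrist"; returns (picture, depth): 400x640x3 uint8, red, green, blue; 400x640 float32, m along the optical axis (not along the pixel's ray), 0 where there is no reading.
- r.camera_params(name): a dict with "fx", "fy", "cx", "cy" (pixels), "extrinsics" (4x4, takes a point from camera to world coordinates). Camera axes: x right, y down, z forward; pixel columns grow to the right and rows downward; lengths in m; the calibration is good to about 2 mm. A picture is of the moment at which its call begins: read the wrist's pose just before it. camera_params takes no time and is no camera call; for the wrist camera it gives the pose at the moment of the call.
- r.close_job(): hands the job in, once; it reports no verdict.
The state is a dict: "clock": time; "joint_pos": joint angles; "qvel": joint speeds; "effort": joint torques, N m; "tool_pos": TCP position; "tool_rot": TCP orientation; "ft_force": force on the tool from outside, world axes, zero at the start; "wrist_torque": the same for the moment, N m; "gripper_width": finger opening in m.
Only numpy, scipy, OpenCV 4.12 (cv2) and the standard library are available. Lean on these libraries where they do the work, as an engineer would, in place of code of your own. Each camera call takes 0.05 s, during which the arm holds its last target. There are 200 camera calls.

### The job

Get the preserving pan ready for the jam: take the cook's thermometer out of its wooden stand and hang it by its own spring clip on the pan's rim, probe inside the pan, clip pushed down until its top sits right on the rim, and let go. The clip is stiff to push on but it is thin metal: press with a feeling hand, never harder than about 2 kg (20 N), and do not shove the pan about or disturb the skewer, timer or jar beside it.

Things in the scene. Friction and masses are not known exactly. Their poses are not given: they have to be found in the camera images.
- head (a point): Centre of the thermometer's head: a white plastic block 26 (x) by 46 (y) by 44 mm high with a small dark display on top. A straight 6 mm steel probe runs 120 mm down from its underside (tip 142 mm below this point). z points up along the probe; the pan clip is on the -x side. About 140 g. The underside of the clip's top lies 46 to 72 mm below this point: the clip is clamped at a height that varies.
- pan: Steel preserving pan, 200 mm across outside, 110 mm high, wall 4 mm, straight sides, floor 6 mm thick; about 2 kg, loose on the worktop. Origin: centre of its underside. Two loop handles on its +y and -y sides reach 131 mm from the axis, 40 mm to either side along x, 75 to 90 mm up; the rest of the rim is free.
- pan_rim (a point): Centre of the pan's mouth, at the height of the rim's top; the middle of the wall runs 98 mm from here all round.
- stand: Fixed low beech stand 64 (x) by 140 (y) by 42 mm high, origin at the centre of its underside, with two 7.5 mm holes 36 mm deep at y = +36 and -36 mm. The thermometer stands in one, 6 mm above the worktop, its clip wholly above the stand; a skewer stands in the other.
- skewer: Bystander: steel skewer with a turned dark wooden handle (20 mm thick, 151 mm long in all) standing in the stand's other hole. Origin at its point, z up.
- timer: Bystander: red kitchen timer, 62 mm across, 57 mm high, loose. Origin: centre of its underside.
- sugar_jar: Bystander: glass jar with black lid, 116 mm across, 140 mm high, loose. Origin: centre of its underside.
- thermometer: The whole thermometer, origin at the probe's tip, axes as for its head. Its steel pan clip is an upside-down U: flat top 14 mm wide, outer leg (33 mm long, foot flared outwards) and, between leg and probe, a spring tongue (30 mm long). The pan's wall goes between leg and tongue: middle of that slot 17 mm from the probe's axis towards -x, mouth 12 mm wide at the bottom.
- probe (a point): Middle of the probe, 80 mm below the head's centre. How the clip feels: its slot narrows to 2 mm, 16 mm below its top, so a 4 mm wall must force the spring tongue back towards the probe. The push rises to about 6 to 12 N, falls off as the tongue gives way, stays at 1 to 4 N over the last 15 mm or so, then climbs steeply (about 10 N per mm) when the clip's top lands on the rim.

How it is judged:
By the outcome, as a careful person would: the job done as asked, in the order asked, and still so for the second after the job is handed in, with the robot touching nothing.
It also fails if it takes over 51 s, if anything falls off the work surface, if the arm or the gripper's body presses on something with over 40 N, if the wrist force passes 120 N, or if a joint passes its speed limit or range.

## Working session

There is one attempt and no reset: what is moved stays moved. The work goes in short steps, Python scripts to look and compute and a tool call to move; the robot and the scene stay as the last step left them, time stands still between calls to the robot, and variables do not carry over. Pictures are saved under pics/ and viewed, about 8 in all and at most 12, crops included, and the job is handed in when it is done.

Besides the shell and the picture viewer there is one more tool, called as a command line: name --argument value ..., lists and objects as JSON in quotes. apply_moves: Moves the arm, as the interface text tells. Its arguments: {"type":"object","properties":{"motion":{"type":"string"},"force":{"type":"number"}},"required":["motion"]}

```bash
ls; mkdir -p pics
cat > h.py <<'E'
from rig import r
import numpy as np, cv2
def snap(n):
    p=r.camera_params(n); im,d=r.snapshot(n); return im,d,p
def pts(d,p):
    v,u=np.indices(d.shape); X=np.stack([(u-p["cx"])/p["fx"]*d,(v-p["cy"])/p["fy"]*d,d,np.ones_like(d)],-1)
    return (X@np.array(p["extrinsics"]).T)[...,:3]
def save(n,im): cv2.imwrite("pics/"+n+".png",im[...,::-1])
E
python3 - <<'E'
from h import *
s=r.sense(); print(s)
for n in("scene","top"):
    im,d,p=snap(n); save(n+"0",im); np.savez(n+"0.npz",im=im,d=d,**{k:np.array(v) for k,v in p.items()}); print(n,p)
a=cv2.imread("pics/scene0.png");b=cv2.imread("pics/top0.png")
cv2.imwrite("pics/both.png",cv2.resize(np.vstack([a,b]),(480,600),interpolation=cv2.INTER_AREA))
E
```

```text
pics
{'clock': 0.0, 'joint_pos': array([-8.00596326e+01,  2.18413586e+01,  7.43819375e+01,  2.62372747e-05,
        8.38570055e+01, -1.23348845e+01]), 'qvel': array([ 0.07839416, -0.11795523, -0.0090563 , -0.05814789, -0.07915774,
       -0.03005589]), 'effort': array([-8.41583242e-04, -4.37930596e+01, -2.24561316e+01,  7.13397958e-02,
        3.52261181e-02, -1.19044471e-04]), 'tool_pos': array([ 0.20843924, -0.50868056,  0.22915089]), 'tool_rot': array([[ 3.79056282e-01, -9.25373588e-01, -2.41487375e-04],
       [-9.25372606e-01, -3.79056241e-01,  1.38056516e-03],
       [-1.36907583e-03, -2.99846094e-04, -9.99999018e-01]]), 'ft_force': array([ 0.1292168 , -0.09044497,  0.19766153]), 'wrist_torque': array([-0.04086131, -0.01348908, -0.02051586]), 'gripper_width': 0.08824322126632524}
scene {'fx': 467.10140563209814, 'fy': 467.10140563209814, 'cx': 314.30311040542205, 'cy': 195.8166452058007, 'extrinsics': array([[-0.8087404 , -0.34602449,  0.4756112 ,  0.04313505],
       [-0.58816466,  0.47422778, -0.65511094,  0.63575257],
       [ 0.00113639, -0.80955238, -0.58704655,  0.78054983],
       [ 0.        ,  0.        ,  0.        ,  1.        ]])}
top {'fx': 376.2911226896689, 'fy': 376.2911226896689, 'cx': 313.63559375147247, 'cy': 200.13051340420853, 'extrinsics': array([[ 0.02589895, -0.98013308,  0.1966428 ,  0.39400845],
       [-0.99957262, -0.02805851, -0.00820364, -0.10884959],
       [ 0.01355817, -0.19634629, -0.98044088,  0.93411142],
       [ 0.        ,  0.        ,  0.        ,  1.        ]])}
```

View pics/scene0.png

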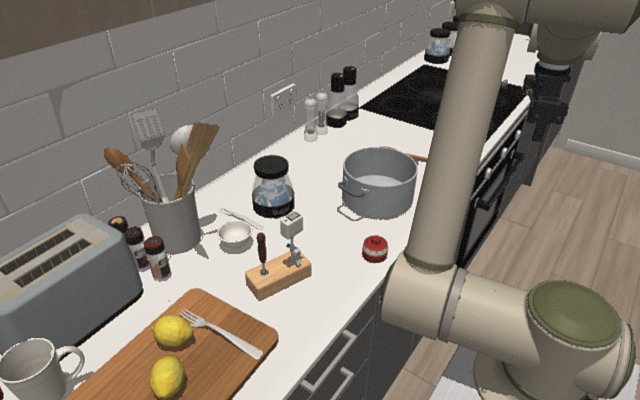

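View pics/top0.png

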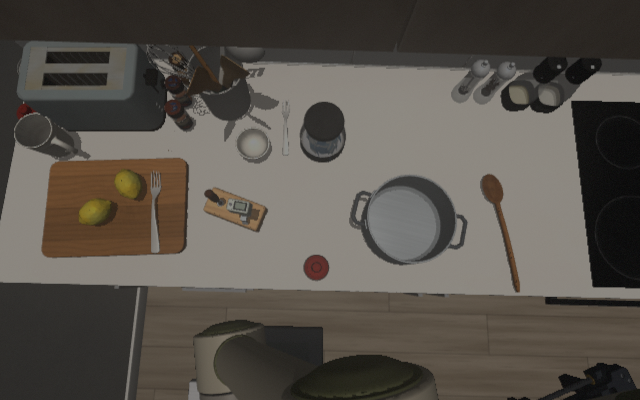

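The scene view shows the thermometer head at about (291,226), its clip at about (293,250) and the skewer handle at (263,247). In the top view the head is at (239,206), the skewer at (212,197), the pan at (408,220), the timer at (317,267) and the jar at (323,130). Next I'll measure these from depth.

Run:
```python
from h import *
D={}
for n in("scene","top"):
    z=np.load(n+"0.npz"); D[n]=(z["im"],pts(z["d"],z),z["d"])
im,P,d=D["top"]
v,u=np.indices(d.shape)
def box(a,b,c,e): return (u>=a)&(u<=b)&(v>=c)&(v<=e)
# pan rim
m=box(345,470,165,275)&(abs(P[...,2]-.11)<.008); q=P[m]
A=np.c_[2*q[:,:2],np.ones(len(q))]
def circ(q):
    A=np.c_[2*q[:,:2],np.ones(len(q))];c=np.linalg.lstsq(A,(q[:,:2]**2).sum(1),rcond=None)[0];return c[:2],np.sqrt(c[2]+c[:2]@c[:2])
c,R=circ(q)
for _ in range(5):
    e=abs(np.linalg.norm(q[:,:2]-c,axis=1)-R)<.006; c,R=circ(q[e])
print("pan top",c,R,e.sum(),q[e][:,2].mean())
hm=box(340,475,160,280)&(abs(P[...,2]-.085)<.012)&(np.linalg.norm(P[...,:2]-c,axis=-1)>.112); h=P[hm]
k=h[:,1]>c[1]
print("handles",h[k].mean(0),h[~k].mean(0),k.sum(),(~k).sum())
# stand top
m=box(195,275,180,235)&(abs(P[...,2]-.042)<.007)
print("stand",cv2.minAreaRect((P[m][:,:2]*1000).astype(np.float32)))
for n in D:
    im,P,d=D[n]
    b=box(195,275,175,235) if n=="top" else box(245,315,200,300)
    for lo,hi in((.155,.165),(.165,.172),(.172,.182),(.09,.145),(.145,.153)):
        m=b&(P[...,2]>lo)&(P[...,2]<hi); 
        if m.sum()>3: print(n,lo,hi,m.sum(),cv2.minAreaRect((P[m][:,:2]*1000).astype(np.float32)),P[m].mean(0))
for n,b in(("top",box(300,335,250,285)),):
    im,P,d=D["top"]; m=b&(P[...,2]>.02); print("timer",P[m].mean(0))
im,P,d=D["top"];m=box(295,350,95,160)&(P[...,2]>.12);print("jar",P[m].mean(0))
c=cv2.resize(cv2.imread("pics/scene0.png")[200:300,235:325],None,fx=5,fy=5,interpolation=cv2.INTER_CUBIC)
t=cv2.resize(cv2.imread("pics/top0.png")[175:240,195:275],None,fx=4,fy=4,interpolation=cv2.INTER_CUBIC)
t=cv2.copyMakeBorder(t,0,500-t.shape[0],0,0,cv2.BORDER_CONSTANT)
cv2.imwrite("pics/crop.png",np.hstack([c,t]))
```

```text
pan top [ 0.52490579 -0.33329378] 0.0976410494801282 693 0.10940527082569887
handles [ 0.55061732 -0.21455016  0.08836194] [ 0.49821066 -0.45133878  0.08819102] 165 185
stand ((547.5172119140625, 74.95166778564453), (141.38417053222656, 64.31892395019531), 70.61761474609375)
scene 0.155 0.165 107 ((540.495849609375, 71.17115783691406), (100.56867218017578, 23.223739624023438), 55.83396530151367) [0.53268677 0.06342472 0.15910237]
scene 0.165 0.172 180 ((531.7327270507812, 44.343902587890625), (46.071964263916016, 27.74517822265625), 79.06777954101562) [0.53105587 0.04573526 0.16887251]
scene 0.172 0.182 7 ((531.883056640625, 42.28036880493164), (27.760738372802734, 11.737958908081055), 70.4735336303711) [0.53306147 0.04140239 0.17257627]
scene 0.09 0.145 316 ((540.9332885742188, 71.11404418945312), (107.08106994628906, 23.737367630004883), 60.965858459472656) [0.54233771 0.08271734 0.12414043]
scene 0.145 0.153 103 ((539.834228515625, 73.44474029541016), (102.89884185791016, 18.503145217895508), 60.44517135620117) [0.53735683 0.07488643 0.14915939]
top 0.155 0.165 52 ((538.3693237304688, 68.27188110351562), (102.2918472290039, 27.73365592956543), 73.28834533691406) [0.54370007 0.07565448 0.15798093]
top 0.165 0.172 231 ((531.2350463867188, 41.57501220703125), (45.66749572753906, 25.859018325805664), 81.47286224365234) [0.53037009 0.04080858 0.16981158]
top 0.172 0.182 39 ((530.3626708984375, 40.28282928466797), (39.27787399291992, 19.470930099487305), 81.97002410888672) [0.53203979 0.04146174 0.17272214]
top 0.09 0.145 84 ((537.9470825195312, 66.66802978515625), (99.1101303100586, 31.271312713623047), 73.60773468017578) [0.5439177  0.07809156 0.12420342]
top 0.145 0.153 38 ((539.7059936523438, 68.88449096679688), (104.5946044921875, 24.62544059753418), 67.78142547607422) [0.54452079 0.08007175 0.14978278]
timer [ 0.41255177 -0.12505817  0.04953372]
jar [ 0.7309912  -0.13289024  0.14740606]
```

View pics/crop.png

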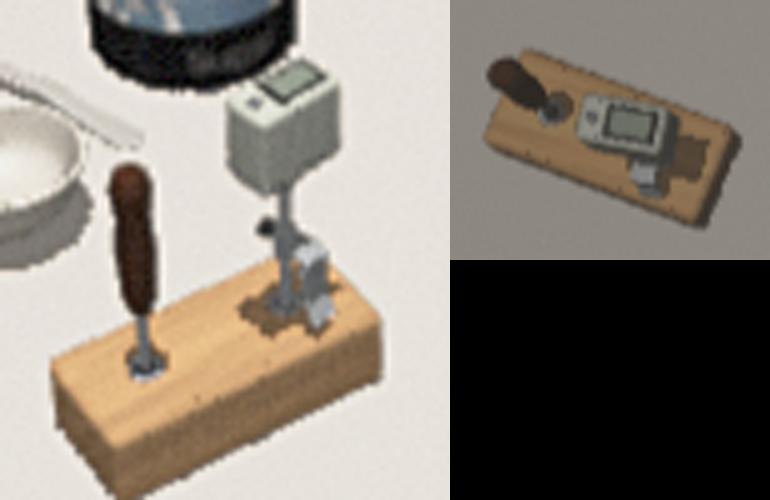

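The crop shows the clip (grey U) on the near side of the probe, so it points towards world -x and slightly +y. The skewer is clear of it on the +y side. I'll move above the head, gripper open.

apply_moves --motion "-24.2 -31.6 -5 0 0 0 -1;-24.2 -31.6 -5 0 0 0 -1;-24.2 -31.6 -5 0 0 0 -1;-24.2 -31.6 -5 0 0 0 -1;-24.2 -31.6 -5 0 0 0 -1;-24.2 -31.6 -5 0 0 0 -1;-24.2 -31.6 -5 0 0 0 -1;-24.2 -31.6 -5 0 0 0 -1"

```text
clock: 0.77
tool_pos: [0.3694, -0.232, 0.2699]
tool_rot: [[0.379, -0.926, -0.0], [-0.926, -0.379, 0.0], [-0.0, 0.0, -1.0]]
ft_force: [1.2, 0.7, 0.5]
gripper_width: 0.088
```

apply_moves --motion "-24.2 -31.6 0 0 0 0 -1;-24.2 -31.6 0 0 0 0 -1;-24.2 -31.6 0 0 0 0 -1;-24.2 -31.6 0 0 0 0 -1;-24.2 -31.6 0 0 0 0 -1;-24.2 -31.6 0 0 0 0 -1;-24.2 -31.6 0 0 0 0 -1;-24.2 -31.6 0 0 0 0 -1"

```text
clock: 1.43
tool_pos: [0.5301, 0.0432, 0.2695]
tool_rot: [[0.379, -0.925, -0.0], [-0.925, -0.379, -0.0], [-0.0, 0.0, -1.0]]
ft_force: [0.9, 0.0, 0.8]
gripper_width: 0.0877
```

apply_moves --motion "0 0 0 0 0 -0.12 -1;0 0 0 0 0 -0.12 -1;0 0 0 0 0 -0.12 -1;0 0 0 0 0 -0.12 -1;0 0 0 0 0 -0.12 -1;0 0 0 0 0 -0.12 -1;0 0 0 0 0 -0.12 -1;0 0 0 0 0 -0.12 -1"

```text
clock: 2.1
tool_pos: [0.5294, 0.0411, 0.2694]
tool_rot: [[0.977, -0.214, -0.001], [-0.214, -0.977, 0.0], [-0.001, 0.0, -1.0]]
ft_force: [-0.5, -0.6, 1.0]
gripper_width: 0.0885
```

Run:
```python
from h import *
s=r.sense(); print(s["clock"],s["tool_pos"],s["tool_rot"][:,0],s["joint_pos"],s["ft_force"])
im,d,p=snap("wrist"); save("wrist1",im); P=pts(d,p); np.savez("wrist1.npz",im=im,d=d,P=P); print(np.array(p["extrinsics"]).round(3),p["fx"])
```

```text
2.1 [0.52942755 0.04106584 0.26936273] [ 9.76761325e-01 -2.14328032e-01 -8.99074776e-04] [-8.34832694e+00  1.84304468e+01  7.29159908e+01 -2.89462205e-04
  8.87052235e+01  4.02779044e+00] [-0.48013255 -0.60241682  0.96610897]
[[ 0.977 -0.208 -0.056  0.544]
 [-0.215 -0.944 -0.249  0.106]
 [-0.001  0.255 -0.967  0.423]
 [ 0.     0.     0.     1.   ]] 305.4307207100805
```

View pics/wrist1.png

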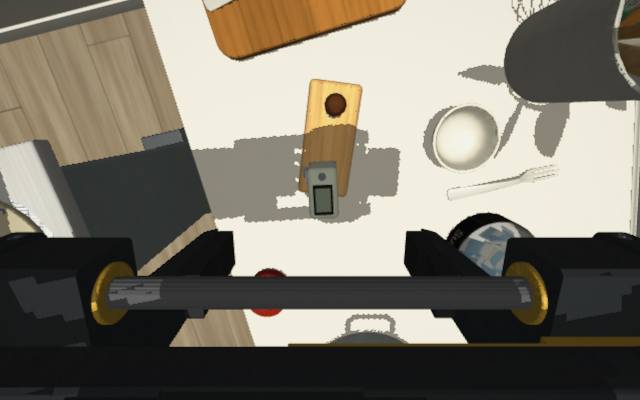

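The wrist view shows the head at about (322,190), clear between the jaws, and the skewer at (335,104). Now I'll measure the head's centre and yaw, the clip and the neighbours.

Run:
```python
from h import *
z=np.load("wrist1.npz");P=z["P"];v,u=np.indices(z["d"].shape)
m=(abs(u-322)<30)&(abs(v-190)<40)&(abs(P[...,2]-.170)<.008)
print(m.sum(),P[m].mean(0),cv2.minAreaRect((P[m][:,:2]*1000).astype(np.float32)))
m=(abs(u-335)<15)&(abs(v-104)<15)&(P[...,2]>.14);print("skewer",P[m].mean(0))
m=(u>295)&(u<365)&(v>75)&(v<225)&(abs(P[...,2]-.042)<.006);print("stand",cv2.minAreaRect((P[m][:,:2]*1000).astype(np.float32)))
z=np.load("scene0.npz");im=z["im"];P=pts(z["d"],z)
for row in range(240,266): print(row,[(int(x),*(1000*P[row,x]).round().astype(int)) for x in range(288,303) if P[row,x,2]>.05])
```

```text
1511 [0.53366944 0.04341704 0.16850889] ((533.4197998046875, 41.98005676269531), (45.9323844909668, 25.982810974121094), 80.87429809570312)
skewer [0.55952165 0.11233853 0.15633826]
stand ((549.65771484375, 75.08882904052734), (139.35482788085938, 63.848793029785156), 70.50457000732422)
240 [(291, np.int64(534), np.int64(46), np.int64(107)), (292, np.int64(533), np.int64(43), np.int64(105))]
241 [(291, np.int64(535), np.int64(45), np.int64(102)), (292, np.int64(533), np.int64(44), np.int64(103))]
242 [(291, np.int64(537), np.int64(43), np.int64(97)), (292, np.int64(534), np.int64(43), np.int64(99)), (293, np.int64(533), np.int64(40), np.int64(97))]
243 [(288, np.int64(548), np.int64(40), np.int64(87)), (289, np.int64(545), np.int64(40), np.int64(88)), (291, np.int64(535), np.int64(45), np.int64(97)), (292, np.int64(532), np.int64(45), np.int64(98)), (293, np.int64(533), np.int64(40), np.int64(94))]
244 [(288, np.int64(545), np.int64(43), np.int64(87)), (289, np.int64(545), np.int64(40), np.int64(85)), (290, np.int64(538), np.int64(44), np.int64(91)), (291, np.int64(535), np.int64(45)
[... 7525 characters left out ...]
np.int64(50), np.int64(58)), (298, np.int64(514), np.int64(48), np.int64(57)), (299, np.int64(514), np.int64(45), np.int64(55)), (300, np.int64(512), np.int64(43), np.int64(54)), (301, np.int64(510), np.int64(42), np.int64(54))]
262 [(297, np.int64(513), np.int64(53), np.int64(58)), (298, np.int64(513), np.int64(50), np.int64(55)), (300, np.int64(511), np.int64(45), np.int64(53)), (301, np.int64(510), np.int64(42), np.int64(51))]
263 [(297, np.int64(514), np.int64(51), np.int64(53)), (298, np.int64(513), np.int64(50), np.int64(53)), (299, np.int64(511), np.int64(49), np.int64(53)), (300, np.int64(510), np.int64(47), np.int64(52))]
264 [(298, np.int64(512), np.int64(51), np.int64(51))]
265 []
```

Three views agree on the head at about (0.533, 0.042), with its x axis at -9° and its top at 0.169. The clip's top surface is at z of about 0.086, so its underside is about 63 mm below the head. That falls in the stated range. Now I'll descend and grip.

apply_moves --motion "3.2 -1.9 0 0 0 -0.056 -1;0 0 20 0 0 0 -1;0 0 20 0 0 0 -1;0 0 20 0 0 0 -1;0 0 20 0 0 0 -1;0 0 20 0 0 0 -1;0 0 13 0 0 0 -1;0 0 0 0 0 0 -1"

```text
clock: 2.82
tool_pos: [0.5318, 0.0423, 0.1541]
tool_rot: [[0.986, -0.168, -0.005], [-0.168, -0.986, 0.001], [-0.006, 0.0, -1.0]]
ft_force: [0.1, -0.5, -0.5]
gripper_width: 0.0884
```

apply_moves --motion "0 0 0 0 0 0 0;0 0 0 0 0 0 0;0 0 0 0 0 0 0.3;0 0 0 0 0 0 0.5;0 0 0 0 0 0 0.7;0 0 0 0 0 0 1;0 0 0 0 0 0 1;0 0 0 0 0 0 1" --force 10

```text
clock: 3.48
tool_pos: [0.5331, 0.0422, 0.1569]
tool_rot: [[0.986, -0.165, 0.0], [-0.165, -0.986, -0.0], [0.0, -0.0, -1.0]]
ft_force: [1.0, 0.4, -0.1]
gripper_width: 0.0367
```

apply_moves --motion "0 0 0 0 0 0 1;0 0 0 0 0 0 1;0 0 0 0 0 0 1;0 0 0 0 0 0 1" --force 45

```text
clock: 3.82
tool_pos: [0.5332, 0.0422, 0.1568]
tool_rot: [[0.986, -0.165, 0.0], [-0.165, -0.986, -0.0], [0.0, 0.0, -1.0]]
ft_force: [0.9, 0.3, 0.6]
gripper_width: 0.0247
```

apply_moves --motion "0 0 0 0 0 0 1;0 0 -10 0 0 0 1;0 0 -20 0 0 0 1;0 0 -25 0 0 0 1;0 0 -25 0 0 0 1;0 0 -25 0 0 0 1;0 0 -25 0 0 0 1;0 0 -25 0 0 0 1"

```text
clock: 4.48
tool_pos: [0.5327, 0.0422, 0.3128]
tool_rot: [[0.986, -0.165, -0.001], [-0.165, -0.986, 0.0], [-0.001, 0.0, -1.0]]
ft_force: [0.4, -0.7, -0.9]
gripper_width: 0.0247
```

Run:
```python
from h import *
s=r.sense(); print(s["clock"],s["tool_pos"],s["ft_force"],s["gripper_width"])
im,d,p=snap("scene"); save("scene2",im); np.savez("scene2.npz",im=im,d=d,**{k:np.array(v) for k,v in p.items()})
cv2.imwrite("pics/s2c.png",cv2.resize(im[60:300,200:400,::-1],None,fx=2.5,fy=2.5))
```

```text
4.4833 [0.53271192 0.04224756 0.31278423] [ 0.38127421 -0.70382882 -0.92194933] 0.024668097989834277
```

View pics/s2c.png

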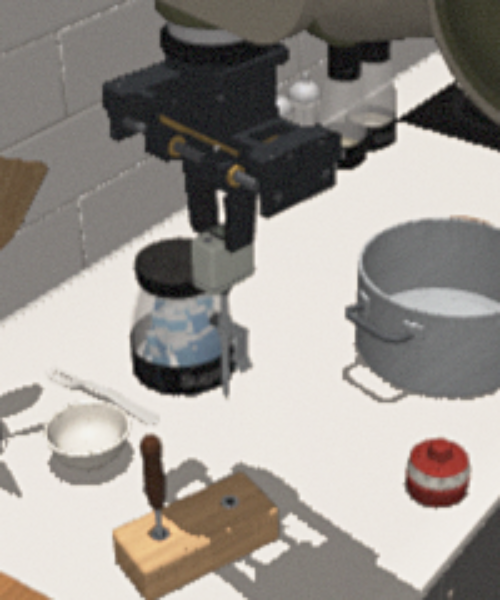

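The thermometer is held and out of the stand, with the probe hanging at crop x≈225 (scene px ~290, rows 176–219) and the clip to its right. The skewer is undisturbed. Next I'll check the tilt and the clip position relative to the TCP.

Run:
```python
from h import *
z=np.load("scene2.npz");P=pts(z["d"],z);s=r.sense();T=s["tool_pos"];R=s["tool_rot"]
L=((P-T)@R)*1000
v,u=np.indices(z["d"].shape)
m=(abs(L[...,0])<45)&(abs(L[...,1])<25)&(L[...,2]>32)&(L[...,2]<155)
for a in range(32,155,6):
    k=m&(L[...,2]>=a)&(L[...,2]<a+6)
    pr=k&(L[...,0]>-8); cl=k&(L[...,0]<-10)
    f=lambda q:(q.sum(),*L[q][:,:2].mean(0).round(1),*np.percentile(L[q][:,0],[5,95]).round(1)) if q.sum() else None
    print(a,f(pr),f(cl))
k=m&(L[...,0]<-14);print(np.sort(L[k][:,2])[:15].round(1),np.sort(L[k][:,2])[-5:])
```

```text
32 (np.int64(5), np.float64(1.9), np.float64(-23.0), np.float64(-2.9), np.float64(6.9)) (np.int64(17), np.float64(-12.2), np.float64(-1.0), np.float64(-13.2), np.float64(-11.1))
38 (np.int64(4), np.float64(-4.8), np.float64(-2.0), np.float64(-6.0), np.float64(-3.5)) None
44 (np.int64(4), np.float64(-2.9), np.float64(-3.7), np.float64(-3.3), np.float64(-2.4)) None
50 (np.int64(7), np.float64(-0.1), np.float64(-2.1), np.float64(-2.2), np.float64(1.9)) None
56 (np.int64(5), np.float64(-0.1), np.float64(-1.7), np.float64(-1.7), np.float64(2.6)) None
62 (np.int64(8), np.float64(-1.2), np.float64(-1.2), np.float64(-2.6), np.float64(0.2)) None
68 (np.int64(18), np.float64(-1.0), np.float64(-1.6), np.float64(-4.8), np.float64(5.7)) None
74 (np.int64(27), np.float64(2.8), np.float64(-2.6), np.float64(-6.7), np.float64(14.6)) (np.int64(31), np.float64(-16.0), np.float64(-1.0), np.float64(-20.8), np.float64(-10.8))
80 (np.int64(13), np.float64(2.8), np.float64(-4.3), np.float64(-4.7), np.float64(12.4)) (np.int64(16), np.float64(-18.9), np.float64(-1.3), np.float64(-21.1), np.float64(-13.9))
86 
[... 905 characters left out ...]
p.float64(-0.3), np.float64(-1.8), np.float64(-2.3), np.float64(2.1)) None
122 (np.int64(6), np.float64(-0.6), np.float64(-1.7), np.float64(-1.4), np.float64(0.5)) None
128 (np.int64(8), np.float64(0.7), np.float64(-1.3), np.float64(-1.4), np.float64(2.9)) None
134 (np.int64(6), np.float64(-0.3), np.float64(-2.3), np.float64(-2.9), np.float64(2.1)) None
140 (np.int64(5), np.float64(1.3), np.float64(-1.6), np.float64(-0.3), np.float64(3.0)) None
146 (np.int64(7), np.float64(0.3), np.float64(-1.3), np.float64(-1.1), np.float64(2.6)) None
152 None None
[32.3 75.1 75.2 75.5 75.5 75.6 76.2 76.3 76.5 76.6 76.9 77.  77.  77.1
 77.3] [108.98555696 109.36381735 109.71727388 111.44720151 112.28753149]
```

```bash
cat >> h.py <<'E'
def circ(q):
    A=np.c_[2*q[:,:2],np.ones(len(q))];c=np.linalg.lstsq(A,(q[:,:2]**2).sum(1),rcond=None)[0];return c[:2],np.sqrt(c[2]+c[:2]@c[:2])
def pan(P,lo=.104,hi=.114,c=np.array([.525,-.333])):
    rr=np.linalg.norm(P[...,:2]-c,axis=-1); q=P[(abs(rr-.098)<.012)&(P[...,2]>lo)&(P[...,2]<hi)]; R=.098
    for _ in range(8):
        e=abs(np.linalg.norm(q[:,:2]-c,axis=1)-R)<.005; c,R=circ(q[e])
    return c,R,e.sum(),q[e][:,2].mean()
E
python3 - <<'E'
from h import *
for n in("scene0","scene2","top0"):
    z=np.load(n+".npz");P=pts(z["d"],z)
    for lo,hi in((.104,.114),(.107,.114)): print(n,pan(P,lo,hi))
E
```

```text
scene0 (array([ 0.52708744, -0.33164737]), np.float64(0.09782116660750262), np.int64(416), np.float64(0.10803090054428176))
scene0 (array([ 0.52702819, -0.33166064]), np.float64(0.09780947136152122), np.int64(271), np.float64(0.10939258852935893))
scene2 (array([ 0.52718792, -0.33174891]), np.float64(0.09782440314630696), np.int64(399), np.float64(0.10798980524214755))
scene2 (array([ 0.52713929, -0.33185911]), np.float64(0.09777200637308546), np.int64(265), np.float64(0.10926546021961933))
top0 (array([ 0.52494602, -0.33339201]), np.float64(0.09766458659720825), np.int64(643), np.float64(0.10981095759590216))
top0 (array([ 0.52506586, -0.33353519]), np.float64(0.09774655243690857), np.int64(569), np.float64(0.11037262426606964))
```

The scene camera agrees with the arm: the probe lies under the TCP to within 0.5 mm. I'll use a pan centre of about (0.527, -0.3325), keep the head's orientation (its -x side points along the pan's free -x side) and move over the rim.

apply_moves --motion "-3.1 15 0 0 0 0 1;-3.1 28 0 0 0 0 1;-3.1 36 0 0 0 0 1;-3.1 36 0 0 0 0 1;-3.1 36 0 0 0 0 1;-3.1 36 0 0 0 0 1;-3.1 36 0 0 0 0 1;-3.4 36 0 0 0 0 1"

```text
clock: 5.2
tool_pos: [0.4647, -0.2106, 0.3114]
tool_rot: [[0.986, -0.165, -0.0], [-0.165, -0.986, 0.0], [-0.001, -0.0, -1.0]]
ft_force: [0.4, -0.1, -1.0]
gripper_width: 0.0249
```

apply_moves --motion "0 36 0 0 0 0 1;0 36 0 0 0 0 1;0 25 0 0 0 0 1;0 14.4 0 0 0 0 1;0 0 0 0 0 0 1;0 0 0 0 0 0 1;0 0 0 0 0 0 1;0 0 0 0 0 0 1"

```text
clock: 5.87
tool_pos: [0.4475, -0.3176, 0.312]
tool_rot: [[0.987, -0.164, 0.0], [-0.164, -0.987, 0.0], [0.0, -0.0, -1.0]]
ft_force: [-0.6, -0.1, -1.2]
gripper_width: 0.0244
```

apply_moves --motion "0 0 15 0 0 0 1;0 0 15 0 0 0 1;0 0 15 0 0 0 1;0 0 15 0 0 0 1;0 0 12 0 0 0 1;0 0 0 0 0 0 1;0 0 0 0 0 0 1;0 0 0 0 0 0 1"

```text
clock: 6.53
tool_pos: [0.4476, -0.3187, 0.2408]
tool_rot: [[0.986, -0.164, 0.001], [-0.164, -0.986, -0.001], [0.001, 0.001, -1.0]]
ft_force: [-0.6, -1.0, -0.8]
gripper_width: 0.0247
```

```bash
cat > chk.py <<'E'
from h import *
import sys
s=r.sense();T=s["tool_pos"];R=s["tool_rot"]; print(s["clock"],T,s["ft_force"],s["gripper_width"])
im,d,p=snap("scene");P=pts(d,p); print("pan",pan(P))
c=pan(P)[0]
L=((P-T)@R)*1000
m=(abs(L[...,0])<32)&(abs(L[...,1])<10)&(L[...,2]>60)&(L[...,2]<115)
for a in range(66,115,6):
    k=m&(L[...,2]>=a)&(L[...,2]<a+6)&(L[...,0]<-12)
    if k.sum(): print(a,k.sum(),L[k][:,:2].mean(0).round(1))
print("target err tool mm",(((np.r_[c,0]+np.r_[-.0799,.0134,0]-T)@R)*1000).round(1))
save(sys.argv[1],im)
cv2.imwrite("pics/"+sys.argv[1]+"c.png",cv2.resize(im[60:240,320:480,::-1],None,fx=3,fy=3,interpolation=cv2.INTER_CUBIC))
E
python3 chk.py s3
```

```text
6.5333 [ 0.44760282 -0.31868557  0.24083263] [-0.56512297 -0.96746463 -0.80982179] 0.024732627948634626
pan (array([ 0.52693423, -0.3317945 ]), np.float64(0.09785635021731107), np.int64(278), np.float64(0.10776935278630605))
target err tool mm [ -0.9  -0.4 240.8]
```

View pics/s3c.png

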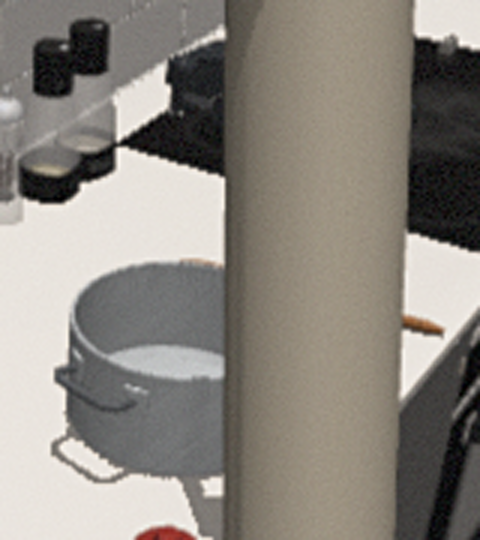

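The arm now hides the rim from the scene camera at the spot that matters. I'll try the wrist and top views in one picture.

Run:
```python
from h import *
im,d,p=snap("wrist");np.savez("wrist3.npz",im=im,d=d,P=pts(d,p))
s=r.sense();T=s["tool_pos"];R=s["tool_rot"]
P=pts(d,p);print("pan wrist",pan(P),"with p")
t,d2,p2=snap("top");P2=pts(d2,p2);print("pan top",pan(P2))
a=cv2.resize(im[100:300,200:440],None,fx=2.5,fy=2.5,interpolation=cv2.INTER_CUBIC)
b=cv2.resize(t[160:285,340:480],(200,179))
b=cv2.copyMakeBorder(b,0,a.shape[0]-179,0,0,cv2.BORDER_CONSTANT)
save("wt3",np.hstack([a,b]))
```

```text
pan wrist (array([ 0.52686579, -0.33374729]), np.float64(0.09738855272508673), np.int64(2143), np.float64(0.10821839669158692)) with p
pan top (array([ 0.52486945, -0.33351711]), np.float64(0.09778022489887297), np.int64(299), np.float64(0.1095985986014964))
```

View pics/wt3.png

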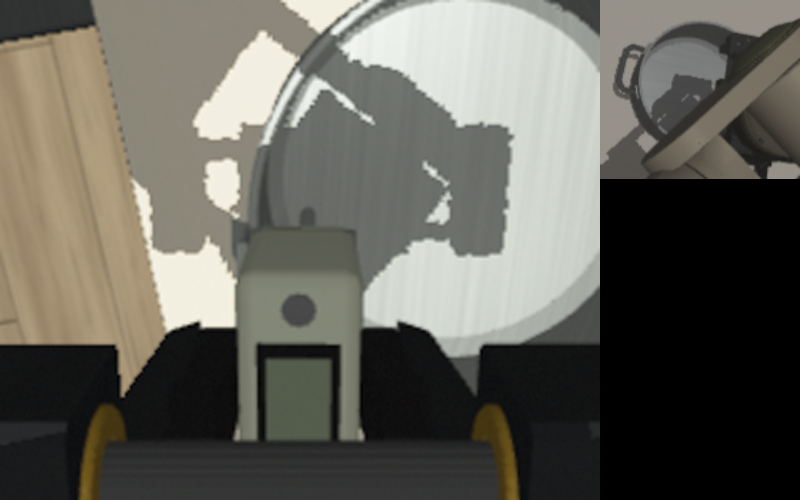

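The wrist view shows the clip's outer leg at about (240,240) just outside the rim and the head over the inside. The wrist and scene cameras agree on the pan centre's x, so the radial error is only about 0.5 mm. I'll descend by feel, a little at a time.

apply_moves --motion "-0.5 0 4 0 0 0 1;0 0 4 0 0 0 1;0 0 4 0 0 0 1;0 0 2 0 0 0 1;0 0 2 0 0 0 1;0 0 2 0 0 0 1;0 0 0 0 0 0 1;0 0 0 0 0 0 1"

```text
clock: 7.35
tool_pos: [0.4467, -0.3189, 0.2217]
tool_rot: [[0.986, -0.165, -0.0], [-0.165, -0.986, 0.0], [-0.0, -0.0, -1.0]]
ft_force: [-0.2, -0.1, -1.9]
gripper_width: 0.0252
```

apply_moves --motion "0 0 1 0 0 0 1;0 0 1 0 0 0 1;0 0 1 0 0 0 1;0 0 1 0 0 0 1;0 0 0 0 0 0 1"

```text
clock: 7.77
tool_pos: [0.4466, -0.3188, 0.2175]
tool_rot: [[0.986, -0.165, -0.0], [-0.165, -0.986, 0.0], [-0.0, -0.0, -1.0]]
ft_force: [0.5, -0.9, -1.7]
gripper_width: 0.0245
```

apply_moves --motion "0 0 1 0 0 0 1;0 0 1 0 0 0 1;0 0 1 0 0 0 1;0 0 1 0 0 0 1;0 0 0 0 0 0 1"

```text
clock: 8.18
tool_pos: [0.4466, -0.3189, 0.2135]
tool_rot: [[0.986, -0.165, -0.0], [-0.165, -0.986, 0.0], [-0.0, -0.0, -1.0]]
ft_force: [0.8, -0.2, -1.4]
gripper_width: 0.0248
```

apply_moves --motion "0 0 1 0 0 0 1;0 0 1 0 0 0 1;0 0 1 0 0 0 1;0 0 0 0 0 0 1"

```text
clock: 8.52
tool_pos: [0.4466, -0.3188, 0.2105]
tool_rot: [[0.986, -0.165, -0.0], [-0.165, -0.986, 0.0], [-0.0, -0.0, -1.0]]
ft_force: [-0.6, 0.2, -1.1]
gripper_width: 0.0251
```

apply_moves --motion "0 0 1 0 0 0 1;0 0 1 0 0 0 1;0 0 1 0 0 0 1;0 0 0 0 0 0 1"

```text
clock: 8.85
tool_pos: [0.4464, -0.3188, 0.2076]
tool_rot: [[0.986, -0.165, -0.001], [-0.165, -0.986, 0.0], [-0.001, -0.0, -1.0]]
ft_force: [-0.9, 0.5, -0.6]
gripper_width: 0.0249
```

apply_moves --motion "0 0 1 0 0 0 1;0 0 1 0 0 0 1;0 0 0 0 0 0 1"

```text
clock: 9.1
tool_pos: [0.4467, -0.3191, 0.2063]
tool_rot: [[0.986, -0.165, 0.0], [-0.165, -0.986, -0.001], [0.001, 0.001, -1.0]]
ft_force: [-2.1, 0.8, 4.8]
gripper_width: 0.025
```

apply_moves --motion "0 0 1 0 0 0 1;0 0 0 0 0 0 1"

```text
clock: 9.27
tool_pos: [0.4463, -0.3188, 0.2049]
tool_rot: [[0.986, -0.165, -0.001], [-0.165, -0.986, -0.0], [-0.001, 0.0, -1.0]]
ft_force: [-2.9, 0.6, -0.5]
gripper_width: 0.0249
```

apply_moves --motion "0 0 1 0 0 0 1;0 0 0 0 0 0 1"

```text
clock: 9.43
tool_pos: [0.4464, -0.3188, 0.2035]
tool_rot: [[0.986, -0.165, -0.001], [-0.165, -0.986, 0.0], [-0.001, -0.0, -1.0]]
ft_force: [-2.7, 0.2, 1.6]
gripper_width: 0.0247
```

apply_moves --motion "0 0 1 0 0 0 1;0 0 0 0 0 0 1"

```text
clock: 9.6
tool_pos: [0.4465, -0.3189, 0.2026]
tool_rot: [[0.986, -0.165, -0.0], [-0.165, -0.986, 0.0], [-0.0, -0.0, -1.0]]
ft_force: [-4.2, 1.0, 1.8]
gripper_width: 0.0251
```

The sideways force is growing towards -x, so the wall is pressing the outer leg. I'll ease the tool 1 mm outward to unload it.

apply_moves --motion "-0.5 0 0 0 0 0 1;-0.5 0 0 0 0 0 1;0 0 0 0 0 0 1"

```text
clock: 9.85
tool_pos: [0.4457, -0.3188, 0.2027]
tool_rot: [[0.986, -0.165, 0.0], [-0.165, -0.986, -0.0], [0.0, -0.0, -1.0]]
ft_force: [-1.4, 0.2, 1.5]
gripper_width: 0.0244
```

apply_moves --motion "0 0 1 0 0 0 1;0 0 0 0 0 0 1"

```text
clock: 10.02
tool_pos: [0.4458, -0.3188, 0.2017]
tool_rot: [[0.986, -0.165, 0.0], [-0.165, -0.986, -0.0], [0.0, 0.0, -1.0]]
ft_force: [-2.5, 1.6, 2.3]
gripper_width: 0.0248
```

apply_moves --motion "-0.4 0 1 0 0 0 1;0 0 0 0 0 0 1"

```text
clock: 10.18
tool_pos: [0.4454, -0.3187, 0.2007]
tool_rot: [[0.986, -0.165, 0.001], [-0.165, -0.986, -0.0], [0.001, 0.0, -1.0]]
ft_force: [-1.2, 0.1, 2.4]
gripper_width: 0.0244
```

apply_moves --motion "-0.3 0 1 0 0 0 1;0 0 0 0 0 0 1"

```text
clock: 10.35
tool_pos: [0.4452, -0.3187, 0.1998]
tool_rot: [[0.986, -0.165, 0.001], [-0.165, -0.986, -0.0], [0.001, 0.0, -1.0]]
ft_force: [-0.7, -0.5, 2.7]
gripper_width: 0.0248
```

apply_moves --motion "0 0 1 0 0 0 1;0 0 0 0 0 0 1"

```text
clock: 10.52
tool_pos: [0.4452, -0.3188, 0.199]
tool_rot: [[0.986, -0.165, 0.001], [-0.165, -0.986, -0.001], [0.001, 0.001, -1.0]]
ft_force: [-1.0, 0.6, 5.9]
gripper_width: 0.0247
```

apply_moves --motion "0 0 0.7 0 0 0 1;0 0 0 0 0 0 1"

```text
clock: 10.68
tool_pos: [0.4454, -0.319, 0.1988]
tool_rot: [[0.986, -0.165, 0.002], [-0.165, -0.986, -0.002], [0.002, 0.001, -1.0]]
ft_force: [-0.7, -0.3, 7.4]
gripper_width: 0.0248
```

apply_moves --motion "0 0 0.7 0 0 0 1;0 0 0 0 0 0 1"

```text
clock: 10.85
tool_pos: [0.4453, -0.3189, 0.1979]
tool_rot: [[0.986, -0.165, 0.001], [-0.165, -0.986, -0.001], [0.001, 0.001, -1.0]]
ft_force: [0.3, 0.4, 2.2]
gripper_width: 0.0246
```

apply_moves --motion "0 0 0.7 0 0 0 1;0 0 0 0 0 0 1"

```text
clock: 11.02
tool_pos: [0.445, -0.3186, 0.1964]
tool_rot: [[0.986, -0.165, 0.0], [-0.165, -0.986, 0.0], [0.0, -0.0, -1.0]]
ft_force: [-1.1, -0.1, 1.5]
gripper_width: 0.0247
```

The peak (about 9 N net) passed at z=0.199 and the tongue has given way. Now the sliding stretch of about 13–15 mm.

apply_moves --motion "0 0 1 0 0 0 1;0 0 1 0 0 0 1;0 0 1 0 0 0 1;0 0 0 0 0 0 1"

```text
clock: 11.35
tool_pos: [0.4449, -0.3186, 0.1933]
tool_rot: [[0.986, -0.165, -0.0], [-0.165, -0.986, 0.0], [-0.0, -0.0, -1.0]]
ft_force: [-0.0, -0.1, 0.4]
gripper_width: 0.025
```

apply_moves --motion "0 0 1 0 0 0 1;0 0 1 0 0 0 1;0 0 1 0 0 0 1;0 0 0 0 0 0 1"

```text
clock: 11.68
tool_pos: [0.4449, -0.3186, 0.1904]
tool_rot: [[0.986, -0.165, -0.0], [-0.165, -0.986, 0.0], [-0.0, -0.0, -1.0]]
ft_force: [-0.7, -0.4, 0.8]
gripper_width: 0.0249
```

apply_moves --motion "0 0 1 0 0 0 1;0 0 1 0 0 0 1;0 0 0 0 0 0 1"

```text
clock: 11.93
tool_pos: [0.4449, -0.3186, 0.1884]
tool_rot: [[0.986, -0.165, -0.0], [-0.165, -0.986, 0.0], [-0.0, -0.0, -1.0]]
ft_force: [-0.3, -1.2, 1.0]
gripper_width: 0.025
```

apply_moves --motion "0 0 0.8 0 0 0 1;0 0 0 0 0 0 1"

```text
clock: 12.1
tool_pos: [0.445, -0.3186, 0.1877]
tool_rot: [[0.986, -0.165, -0.0], [-0.165, -0.986, 0.0], [-0.0, -0.0, -1.0]]
ft_force: [-0.0, -0.3, 1.5]
gripper_width: 0.0245
```

apply_moves --motion "0 0 0.8 0 0 0 1;0 0 0 0 0 0 1"

```text
clock: 12.27
tool_pos: [0.4449, -0.3186, 0.1869]
tool_rot: [[0.986, -0.165, -0.0], [-0.165, -0.986, 0.0], [-0.0, -0.0, -1.0]]
ft_force: [0.3, -1.1, 2.3]
gripper_width: 0.0245
```

apply_moves --motion "0 0 0.8 0 0 0 1;0 0 0 0 0 0 1"

```text
clock: 12.43
tool_pos: [0.445, -0.3186, 0.1861]
tool_rot: [[0.986, -0.165, -0.0], [-0.165, -0.986, 0.0], [-0.0, -0.0, -1.0]]
ft_force: [-0.3, 0.2, 2.3]
gripper_width: 0.0251
```

apply_moves --motion "0 0 0.7 0 0 0 1;0 0 0 0 0 0 1"

```text
clock: 12.6
tool_pos: [0.445, -0.3186, 0.1854]
tool_rot: [[0.986, -0.165, -0.0], [-0.165, -0.986, 0.0], [-0.0, -0.0, -1.0]]
ft_force: [-0.7, -0.1, 0.9]
gripper_width: 0.025
```

apply_moves --motion "0 0 0.7 0 0 0 1;0 0 0 0 0 0 1"

```text
clock: 12.77
tool_pos: [0.445, -0.3186, 0.1847]
tool_rot: [[0.986, -0.165, -0.0], [-0.165, -0.986, 0.0], [-0.0, -0.0, -1.0]]
ft_force: [-0.6, -0.7, 1.7]
gripper_width: 0.0247
```

apply_moves --motion "0 0 0.7 0 0 0 1;0 0 0 0 0 0 1"

```text
clock: 12.93
tool_pos: [0.445, -0.3186, 0.184]
tool_rot: [[0.986, -0.165, -0.0], [-0.165, -0.986, 0.0], [-0.0, -0.0, -1.0]]
ft_force: [-0.0, -0.9, 2.1]
gripper_width: 0.0244
```

apply_moves --motion "0 0 0.6 0 0 0 1;0 0 0 0 0 0 1"

```text
clock: 13.1
tool_pos: [0.445, -0.3186, 0.1834]
tool_rot: [[0.986, -0.165, -0.0], [-0.165, -0.986, 0.0], [-0.0, -0.0, -1.0]]
ft_force: [-0.5, -0.4, 1.5]
gripper_width: 0.0249
```

apply_moves --motion "0 0 0.6 0 0 0 1;0 0 0 0 0 0 1"

```text
clock: 13.27
tool_pos: [0.445, -0.3186, 0.1828]
tool_rot: [[0.986, -0.165, -0.0], [-0.165, -0.986, 0.0], [-0.0, -0.0, -1.0]]
ft_force: [0.2, -0.1, 2.3]
gripper_width: 0.0249
```

apply_moves --motion "0 0 0.5 0 0 0 1;0 0 0 0 0 0 1"

```text
clock: 13.43
tool_pos: [0.445, -0.3186, 0.1824]
tool_rot: [[0.986, -0.165, 0.0], [-0.165, -0.986, 0.0], [0.0, -0.0, -1.0]]
ft_force: [0.0, -1.7, 2.2]
gripper_width: 0.0247
```

apply_moves --motion "0 0 0.5 0 0 0 1;0 0 0 0 0 0 1"

```text
clock: 13.6
tool_pos: [0.4451, -0.3188, 0.1824]
tool_rot: [[0.986, -0.165, 0.001], [-0.165, -0.986, -0.001], [0.001, 0.001, -1.0]]
ft_force: [-0.4, 0.3, 4.6]
gripper_width: 0.0249
```

apply_moves --motion "0 0 0.5 0 0 0 1;0 0 0 0 0 0 1"

```text
clock: 13.77
tool_pos: [0.4452, -0.3189, 0.1823]
tool_rot: [[0.986, -0.165, 0.001], [-0.165, -0.986, -0.001], [0.001, 0.001, -1.0]]
ft_force: [-1.7, 0.5, 8.5]
gripper_width: 0.0247
```

apply_moves --motion "0 0 0.5 0 0 0 1;0 0 0 0 0 0 1"

```text
clock: 13.93
tool_pos: [0.4453, -0.319, 0.1822]
tool_rot: [[0.986, -0.165, 0.002], [-0.165, -0.986, -0.002], [0.002, 0.002, -1.0]]
ft_force: [-1.1, 0.4, 10.1]
gripper_width: 0.0248
```

apply_moves --motion "0 0 0.4 0 0 0 1;0 0 0 0 0 0 1"

```text
clock: 14.1
tool_pos: [0.4454, -0.3192, 0.1821]
tool_rot: [[0.986, -0.165, 0.002], [-0.165, -0.986, -0.002], [0.002, 0.002, -1.0]]
ft_force: [-1.1, 0.0, 13.1]
gripper_width: 0.0249
```

The clip's top has landed: the force climbs steeply at z=0.182, about 14 N net, while the TCP holds still. I'll relieve the press, then let go and retreat straight up.

apply_moves --motion "0 0 -0.7 0 0 0 1;0 0 -0.6 0 0 0 1;0 0 0 0 0 0 1;0 0 0 0 0 0 1"

```text
clock: 14.43
tool_pos: [0.4451, -0.3188, 0.1823]
tool_rot: [[0.986, -0.165, 0.001], [-0.165, -0.986, -0.001], [0.001, 0.001, -1.0]]
ft_force: [0.3, 0.1, 5.9]
gripper_width: 0.0246
```

apply_moves --motion "0 0 0 0 0 0 0.3;0 0 0 0 0 0 0;0 0 0 0 0 0 -0.4;0 0 0 0 0 0 -0.7;0 0 0 0 0 0 -1;0 0 0 0 0 0 -1;0 0 0 0 0 0 -1;0 0 0 0 0 0 -1"

```text
clock: 15.1
tool_pos: [0.445, -0.3186, 0.1818]
tool_rot: [[0.986, -0.165, -0.0], [-0.165, -0.986, 0.0], [-0.0, -0.0, -1.0]]
ft_force: [0.6, -0.8, -0.1]
gripper_width: 0.0753
```

apply_moves --motion "0 0 0 0 0 0 -1;0 0 -10 0 0 0 -1;0 0 -15 0 0 0 -1;0 0 -20 0 0 0 -1;0 0 -20 0 0 0 -1;0 0 -20 0 0 0 -1;0 0 -20 0 0 0 -1;0 0 -20 0 0 0 -1"

```text
clock: 15.77
tool_pos: [0.4449, -0.3185, 0.3079]
tool_rot: [[0.986, -0.165, 0.0], [-0.165, -0.986, -0.0], [0.0, 0.0, -1.0]]
ft_force: [0.5, 0.3, 0.4]
gripper_width: 0.088
```

apply_moves --motion "0 -35 0 0 0 0 -1;0 -35 0 0 0 0 -1;0 -35 0 0 0 0 -1;0 -35 0 0 0 0 -1;0 -35 0 0 0 0 -1;0 -35 0 0 0 0 -1;0 -35 0 0 0 0 -1;0 -35 0 0 0 0 -1"

```text
clock: 16.43
tool_pos: [0.4911, -0.0408, 0.307]
tool_rot: [[0.986, -0.165, 0.0], [-0.165, -0.986, -0.0], [0.0, 0.0, -1.0]]
ft_force: [0.5, -0.5, 0.5]
gripper_width: 0.0883
```

Run:
```python
from h import *
s=r.sense(); print(s["clock"],s["tool_pos"],s["ft_force"])
im,d,p=snap("scene");P=pts(d,p);t,d2,p2=snap("top");P2=pts(d2,p2)
print("pan",pan(P),pan(P2))
T=np.array([.4450,-.3186,0]); ex=np.array([.986,-.165])
for n,Q in(("s",P),("t",P2)):
    m=(np.linalg.norm(Q[...,:2]-T[:2],axis=-1)<.035)&(Q[...,2]>.15); q=Q[m]
    if m.sum()>9: print(n,"head",m.sum(),np.percentile(q[:,2],[5,50,95]).round(4),cv2.minAreaRect((q[q[:,2]>.188][:,:2]*1000).astype(np.float32)))
    l=(Q[...,:2]-T[:2])@ex; w=(Q[...,:2]-T[:2])@np.array([.165,.986])
    m=(l<-8)&(l>-28)&(abs(w)<6)&(Q[...,2]>.104)&(Q[...,2]<.14); print("clip top z",m.sum(),np.sort(Q[m][:,2]).round(4)[-12:])
b=(np.indices(d2.shape)); 
m=(b[1]>300)&(b[1]<335)&(b[0]>250)&(b[0]<285)&(P2[...,2]>.02);print("timer",m.sum() and P2[m].mean(0))
m=(b[1]>295)&(b[1]<350)&(b[0]>95)&(b[0]<160)&(P2[...,2]>.12);print("jar",m.sum() and P2[m].mean(0))
a=cv2.resize(im[100:290,240:440],None,fx=2.8,fy=2.8,interpolation=cv2.INTER_CUBIC)
save("fin",a)
```

```text
16.4333 [ 0.49114466 -0.04075254  0.30699376] [ 0.5246544  -0.48502515  0.49999225]
pan (array([ 0.52702054, -0.33176487]), np.float64(0.0978928801910202), np.int64(339), np.float64(0.10804901447770277)) (array([ 0.52500035, -0.33343326]), np.float64(0.09767151958978591), np.int64(647), np.float64(0.1098517977672405))
s head 343 [0.1562 0.1812 0.1964] ((446.48297119140625, -317.0314025878906), (50.277400970458984, 28.292926788330078), 79.15502166748047)
clip top z 0 []
t head 396 [0.163  0.1953 0.1982] ((445.6340026855469, -319.6883850097656), (45.99843215942383, 26.342823028564453), 77.75969696044922)
clip top z 0 []
timer [ 0.41252987 -0.1249843   0.04631745]
jar [ 0.7071907  -0.12937439  0.19490184]
```

View pics/fin.png

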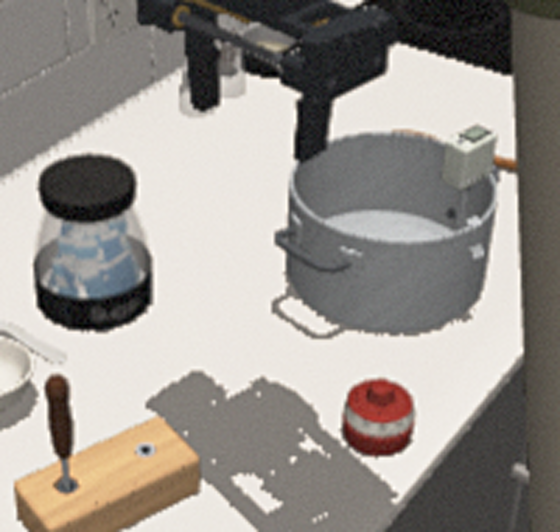

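The final view shows the thermometer hanging on the near rim: head at (470,158), probe inside the pan, clip over the wall at (475,225). The jar, timer and skewer look as before. One quick depth check of the clip's top, because my mask found no points there.

Run:
```python
from h import *
im,d,p=snap("scene");P=pts(d,p)
for y in range(174,188,1): print(y,[tuple((1000*P[y,x]).round().astype(int).tolist()) if d[y,x]>0 else 0 for x in range(404,415,1)])
print(im[174:188,409].tolist())
```

```text
174 [(448, -315, 120), (448, -321, 117), (446, -324, 116), (483, -420, 51), (481, -420, 52), (478, -420, 53), (471, -412, 60), (466, -407, 64), (461, -400, 70), (458, -400, 71), (452, -392, 78)]
175 [(448, -315, 117), (447, -320, 114), (444, -320, 116), (483, -419, 48), (478, -414, 53), (475, -414, 54), (470, -410, 58), (466, -408, 60), (461, -402, 65), (457, -399, 69), (430, -338, 112)]
176 [(447, -316, 114), (445, -316, 115), (443, -318, 114), (442, -323, 112), (440, -324, 112), (472, -409, 54), (471, -413, 52), (465, -405, 59), (459, -398, 65), (431, -334, 110), (430, -339, 108)]
177 [(447, -314, 112), (446, -320, 109), (443, -319, 111), (440, -319, 111), (438, -319, 113), (436, -321, 112), (435, -325, 111), (465, -406, 55), (432, -332, 108), (429, -332, 109), (428, -335, 108)]
178 [(445, -312, 110), (443, -312, 111), (440, -312, 112), (440, -318, 109), (435, -313, 114), (434, -318, 112), (432, -320, 111), (430, -322, 111), (427, -321, 113), (427, -328, 109), (428, -336, 104)]
179 [(445, -313, 107), (445, -320, 103), (442, -318, 105), (436, -311, 111), (434, -312, 112), (433, -317
[... 1199 characters left out ...]
, (429, -319, 91), (426, -318, 93), (427, -328, 86), (428, -337, 81), (428, -344, 78)]
186 [(435, -296, 98), (435, -300, 96), (432, -302, 96), (431, -306, 94), (429, -307, 95), (428, -312, 92), (427, -316, 90), (427, -322, 87), (429, -332, 81), (427, -335, 80), (430, -351, 70)]
187 [(436, -299, 93), (434, -299, 94), (433, -304, 91), (432, -308, 90), (429, -308, 91), (428, -312, 89), (427, -315, 88), (427, -322, 84), (427, -330, 80), (428, -339, 74), (429, -350, 67)]
[[85, 85, 88], [89, 91, 92], [95, 96, 95], [172, 174, 174], [203, 206, 204], [202, 203, 205], [199, 201, 202], [153, 154, 155], [114, 117, 117], [108, 109, 110], [103, 106, 105], [100, 103, 104], [101, 102, 101], [111, 113, 110]]
```

The clip's top surface reads about 0.111–0.112, against a rim at about 0.109–0.110, so it is seated. Handing in.

```bash
python3 -c "
from rig import r
print(r.close_job())"
```

```text
the job is handed in; nothing more can be done
None
```

The thermometer now hangs by its clip on the pan's near rim, probe inside the pan, and I let go and handed the job in after about 16.5 s.

- **Force:** the spring tongue gave way at about 9 N net. The clip's top then landed at about 14.5 N net, the highest I read, under the 20 N limit. Readings came only at the end of each move, so a short peak in between could have gone unseen. The sideways force reached about 4 N once; shifting 1 mm outward brought it back down.
- **Seating:** in the last camera check the clip's top surface read 111–112 mm against a rim at about 110 mm, so it sits on the rim. The head is upright and at the expected height. My first automatic check of the clip found no points, so I read the depth image directly.
- **Pan:** measured within 0.2 mm of where it started.
- **Timer, skewer and jar:** the timer's measured position did not move. The skewer and jar look undisturbed in the final picture. The last jar position figure was off by about 24 mm and 47 mm too high, probably because the arm was in the top camera's view, so for the jar I relied on the picture.
- **Cameras:** the top camera read about 2 mm off the other two in x, so I used the scene and wrist cameras to place the clip.

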